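# Chuck the dip rod and hold it lifted with the cam lever

## Robot

A 6-joint arm with a two-finger parallel gripper is mounted at the origin on the work surface. World frame = base frame: x ahead of the robot, y to its left, z up, the work surface at z = 0. Lengths are in mm, angles in rad, forces in N, time in s.
With the tool pointing down it reaches from about 350 to 775 mm from the base axis. Payload 7.3 kg.
Tool frame: the origin (TCP) lies at the very end of the fingers, on their centre line; the grasp point (between the pads) lies 19 mm behind it; z points along the fingers, x is the direction in which the jaws open and shut, and the axes are right-handed (so a half turn about z gives the same grasp; the last joint's range is limited). The gripper opens to 92 mm and grips with 3 to 60 N. Pads are 19 mm wide; open, the fingers measure 130 mm over their backs; the gripper's body (75 mm by 190 mm) begins 47 mm behind the grasp point.
Start: joints at [-1.372, 0.342, 1.524, -0, 1.275, -0.146], TCP at [177.477, -494.112, 226.741] pointing down, gripper open.
Joint ranges: [-2.53, 2.53], [-0.77, 2.02], [0.04, 2.7], [-1, 4.14], [0.28, 2.66], [-3.11, 3.11]. Speed limits (rad/s): [2.57, 2.57, 3.14, 3.14, 3.14, 3.14].

## Interface

Orientations are given as [roll, pitch, yaw] about the fixed x, y, z axes, in that order (R = Rz(yaw) Ry(pitch) Rx(roll)).
In Python, from plant import bot, capture, camera_params gives the robot as it stands.
- The arm moves only by the shell command python3 -m jog 'ROWS' [OPENING]. ROWS is a JSON object of lists of equal length, an entry for each row: "xyz": the shift along the world's x, y, z as a fraction of full scale, a list of three; "angular": the turn, a rotation vector about the world's x, y, z as a fraction of full scale, a list of three. In form: {"xyz": [[x, y, z], ...], "angular": [[wx, wy, wz], ...]}. A call has 1 to 10 rows; each row shifts and turns the pose as measured when the row begins; what a row does not reach is not made up. Full scale, the value 1, is 2 cm for a shift and 6 degrees for a turn. A row lasts 1/10 s, in which the tool goes at most 50 mm and 8.59 degrees, less where a joint would pass 70% of its speed; a pose out of reach is approached as far as the arm can. A call with a number of a shift or a turn outside -1 to 1 is refused whole. A call with a gripper value outside its range is refused whole. OPENING is the closure, from -1 (fully open) to 1 (shut), set as the call begins (- or left out, the last holds). The fingers move at their own pace and stop on an object; the grip force is fixed at half the most. Time passes only in rows, so rows that do not move let the fingers close. It gives the time, the measured TCP pose, the force and the opening at its end, in the units of the state.
- bot.get_obs(): the state, without advancing time (a new reading comes with each control period).
- capture(name): name is "scene" or "side" or "wrist"; returns the picture (400x640x3 uint8, red, green, blue); there is no depth.
- camera_params(name): a dict with "fx", "fy", "cx", "cy" (pixels), "k1" (the pictures are not rectified: a ray, as slopes to the right and down, at radius r is drawn at 1 + k1 r^2 times it, then the intrinsics apply), "rvec" (rotation vector, rad) and "tvec" (3), from world to camera coordinates, as OpenCV has them. Camera axes: x right, y down, z forward; pixel columns grow to the right and rows downward; lengths in mm; the calibration is good to about 2 mm. A picture is of the moment at which its call begins: read the wrist's pose just before it. camera_params takes no time and is no camera call; for the wrist camera it gives the pose at the moment of the call.
- bot.close_job(): hands the job in, once; it reports no verdict.
The state is a dict: "time": time; "joint_positions": joint angles; "dq": joint speeds; "tau": joint torques, N m; "tool_pos": TCP position; "tcp_rot": TCP orientation; "contact_force": force on the tool from outside, world axes, zero at the start; "moment": the same for the moment, N m; "grip_width": finger opening in mm.
Only numpy, scipy, OpenCV 4.12 (cv2) and the standard library are available. Lean on these libraries where they do the work, as an engineer would, in place of code of your own. Each camera call takes 0.05 s, during which the arm holds its last target.

## Task

On the small dip stand, first turn the chuck's knurled sleeve clockwise (seen from above), with the lever still down, until the three jaws are tight on the upright rod. Then swing the sprung cam lever up by its crosswise black handle to the cam's highest lift, lever upright, so that the rod hangs clear above its dish, and finish while still holding the handle there: do not let go. Leave the bottle, tube rack and tip box where they stand.

Things in the scene. Friction and masses are not known exactly. Their poses are not given: they have to be found in the camera images.
- stand: Fixed dip stand; grey base plate 170 x 250 mm, 16 mm thick. Origin on the table; x axis points to its back (away from the robot at yaw 0), y left, z up. Two 16 mm steel columns, tops 181 mm above the table, at x = +-32, y = 15 mm. Chuck axis at x = 0, y = +100 mm; lever on the -y side, its handle's middle at y = -138 mm.
- dish (a point): Centre of the inner floor of the fixed shallow glass dish on the base, under the chuck: 20 mm above the table; dish 76 mm wide, rim 34 mm above the table.
- carriage: Aluminium carriage on the columns, plate 14 mm thick, 56 mm wide at the chuck, lifted up to 25 mm by the cam, with chuck, sleeve and jaws on it. Origin on the chuck axis, on the plate's top face, 123 mm above the table when down.
- sleeve_mid (a point): Point on the vertical chuck axis, a good height to grip the sleeve: an upright knurled steel tube, 44 mm in diameter, 38 mm tall, from 22 mm below this point to 16 mm above. Carriage top 26 mm below it; jaws end 20 mm above it, the rod's top up to 35 mm above it. Grip across any diameter from above. Rises with the carriage (149 mm above the table when down).
- sleeve (a joint): Turn of the sleeve, rad: 0 = jaws open, grows clockwise seen from above (tightening), stop at 1.35. Starts at 0 to 0.35. Friction (0.12 N m) keeps it where it is left. Jaws move in 4 mm per rad and touch the rod at about 1.0, then it stiffens as they squeeze; turn to 1.2 to 1.35 to tighten fully (it may spring back a little when let go).
- jaw0: First of three dark steel chuck jaws inside the sleeve, at the stand's -x side of the chuck axis; a block 6.5 mm deep, 7 mm wide, 44 mm tall. It slides radially. The origin lies on the chuck axis when open and shifts with the jaw; it is not a point of the block.
- jaw1: Second jaw, alike, 120 degrees counterclockwise (from above) from the first.
- jaw2: Third jaw, alike, 240 degrees counterclockwise from the first.
- rod: Loose steel dip rod, 164 mm long, 10 mm shaft with a 30 mm disc foot, 80 g nominal; origin at the centre of the underside of the foot, z along the shaft. It stands in the dish, up through the open chuck; only the tightened jaws carry it when the carriage rises.
- axle (a point): Point on the lever's horizontal axis of rotation (parallel to the stand's y axis), 75 mm above the table, beside the handle's middle (stand x = 0, y = -138 mm).
- lever (a joint): Angle of the cam lever, rad: 0 = level, pointing to the stand's -x; pi/2 = upright = highest lift (carriage up 25 mm x sin(angle)); beyond it the carriage sinks again; stop at 2.2, leaning to +x. Starts at 0 to 0.2 and stays there by friction. Raised, a spring pulls it back: the handle takes 3 to 8 N along its arc and falls back from upright if let go.
- handle: Black lever handle, a round bar 16 mm in diameter, 62 mm long, along the stand's y axis, spinning freely on its pin. Origin at its middle, 100 mm from the lever axis. The 10 mm thick lever arm is at its +y end; at the -y end only a 14 mm cap. Can be pinched from above across its diameter, pads on its -x and +x sides.
- bottle: Bystander: glass bottle with blue cap, 70 mm wide, 150 mm tall; origin under its centre.
- tube_rack: Bystander: red tube rack 110 x 85 x 45 mm; origin under its centre.
- tip_box: Bystander: brown and blue pipette tip box 120 x 80 x 70 mm; origin under its centre.
Not all that is in view belongs to the job. Of the things that look like the rod, the larger one is meant.

How it is judged (in metres and radians):
On the way:
1. all three jaws are tight on the rod while the lever is still down (contact force between each of jaw0, jaw1, jaw2 and rod above 2 N and value of joint lever below 0.5 rad), for 0.2 s.
At the end, for the whole second after the job is handed in: Lever still and within about 10 degrees of upright (1.39 to 1.75 rad); the fingers press on its handle with over 1 N; the rod is held by the three jaws alone (over 2 N each), untouched by the robot, its foot more than 36 mm above the table, clear of the dish (value of joint lever between 1.39 and 1.75 rad and velocity of joint lever between -0.1 and 0.1 rad/s and contact force between the fingers and handle above 1 N and contact force between each of the arm, the fingers and rod below 0.2 N and z of rod in the frame of stand above 0.036 m and contact force between each of jaw0, jaw1, jaw2 and rod above 2 N); the arm keeps its last pose, push and grip.
It fails at once if the bottle is displaced by more than 30 mm (distance of bottle from where it was at the start of the episode above 0.03 m).
It fails at once if the tube rack is displaced by more than 30 mm (distance of tube_rack from where it was at the start of the episode above 0.03 m).
It fails at once if the tip box is displaced by more than 30 mm (distance of tip_box from where it was at the start of the episode above 0.03 m).
It also fails if it takes over 46 s, if anything falls off the work surface, if the arm or the gripper's body presses on something with over 40 N, if the wrist force passes 120 N, or if a joint passes its speed limit or range.

## Working session

There is one attempt and no reset: what is moved stays moved. The work goes in short steps, Python scripts to look and compute and a shell command to move; the robot and the scene stay as the last step left them, time stands still between calls to the robot, and variables do not carry over. Pictures are saved under pics/ and viewed, and the job is handed in when it is done.

```bash
ls; mkdir -p pics; python3 - <<'E'
from plant import bot,capture,camera_params
import cv2
print(bot.get_obs())
for n in ["scene","side","wrist"]:
    print(n,camera_params(n))
    cv2.imwrite(f"pics/{n}0.png",capture(n)[:,:,::-1])
E
```

```text
pics
{'time': 0.0, 'joint_positions': array([-1.37202185e+00,  3.42691684e-01,  1.52505259e+00, -2.80292986e-06,
        1.27538056e+00, -1.46011449e-01]), 'dq': array([-0.00072399, -0.00094036, -0.00115166, -0.00123236, -0.00092086,
        0.0012863 ]), 'tau': array([-1.15851719e-03, -4.31250107e+01, -2.44215757e+01,  7.17088510e-02,
        5.59768989e-02, -1.21648263e-04]), 'tool_pos': array([ 177.37838473, -493.68247721,  226.04865317]), 'tcp_rot': array([-3.14137238e+00,  1.51626793e-03, -1.22600941e+00]), 'contact_force': array([ 0.66876454, -1.14344972,  0.15412834]), 'moment': array([ 0.01974486,  0.03729543, -0.00873865]), 'grip_width': 91.78057711007632}
scene {'fx': 445.86587993709946, 'fy': 445.86587993709946, 'cx': 315.0735931934473, 'cy': 199.76681831121002, 'k1': -0.054951663097902434, 'rvec': array([ 2.09830754,  0.62231797, -0.35448485]), 'tvec': array([-436.87731089,  -67.64825594, 1399.27955083])}
side {'fx': 502.67250011750906, 'fy': 502.67250011750906, 'cx': 312.0802093979642, 'cy': 197.28503118289655, 'k1': 0.04673147385401047, 'rvec': array([ 0.51609812, -2.55931861,  1.3718409 ]), 'tvec': array([ 477.04109252,  206.89974914, 1183.8273103 ])}
wrist {'fx': 305.832703765572, 'fy': 305.832703765572, 'cx': 315.6232151201122, 'cy': 197.38803273167682, 'k1': 0.006297357619440796, 'rvec': array([-2.35568181,  1.6562066 ,  0.25848068]), 'tvec': array([-524.97083886,  -38.96356654,  390.91820889])}
```

View pics/scene0.png

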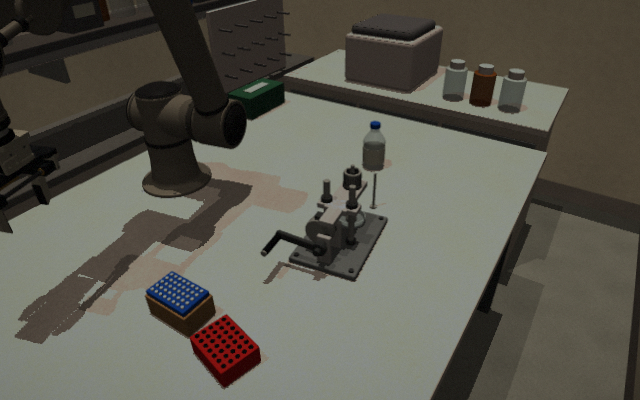

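View pics/side0.png

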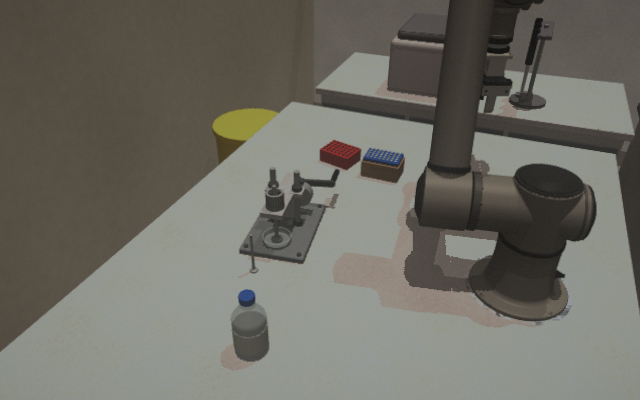

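View pics/wrist0.png

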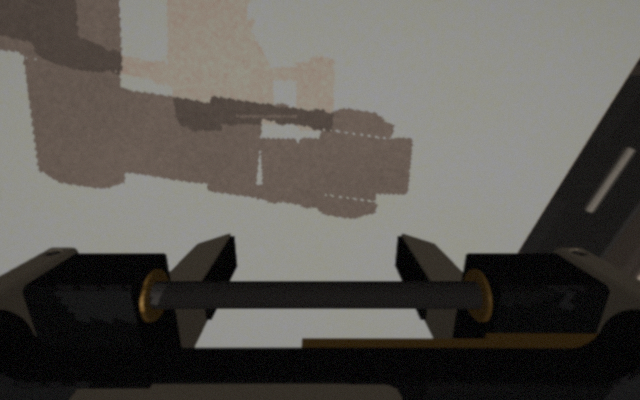

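```bash
cat > h.py <<'E'
import numpy as np,cv2
from plant import bot,capture,camera_params
def K(n): 
    p=camera_params(n); R=cv2.Rodrigues(p['rvec'])[0]; return p,R
def ray(n,u,v,p=None):
    p=p or camera_params(n); R=cv2.Rodrigues(np.array(p['rvec']))[0]
    Km=np.array([[p['fx'],0,p['cx']],[0,p['fy'],p['cy']],[0,0,1.]])
    s=cv2.undistortPoints(np.array([[[u,v]]],float),Km,np.array([p['k1'],0,0,0.]))[0,0]
    d=R.T@np.array([s[0],s[1],1]); return -R.T@p['tvec'], d/np.linalg.norm(d)
def plane(n,u,v,z,p=None):
    c,d=ray(n,u,v,p); return c+d*(z-c[2])/d[2]
def tri(r):
    A=np.zeros((3,3));b=np.zeros(3)
    for c,d in r:
        M=np.eye(3)-np.outer(d,d);A+=M;b+=M@c
    x=np.linalg.solve(A,b); return x,[np.linalg.norm((np.eye(3)-np.outer(d,d))@(x-c)) for c,d in r]
def proj(n,X,p=None):
    p=p or camera_params(n)
    Km=np.array([[p['fx'],0,p['cx']],[0,p['fy'],p['cy']],[0,0,1.]])
    return cv2.projectPoints(np.array(X,float).reshape(-1,3),np.array(p['rvec']),np.array(p['tvec']),Km,np.array([p['k1'],0,0,0.]))[0][:,0]
E
python3 - <<'E'
import cv2
a=cv2.imread('pics/scene0.png')[140:290,250:400];b=cv2.imread('pics/side0.png')[150:280,230:360]
cv2.imwrite('pics/sc0z.png',cv2.resize(a,(600,600),interpolation=cv2.INTER_CUBIC))
cv2.imwrite('pics/sd0z.png',cv2.resize(b,(598,598),interpolation=cv2.INTER_CUBIC))
E
```

```text
(no output)
```

View pics/sc0z.png

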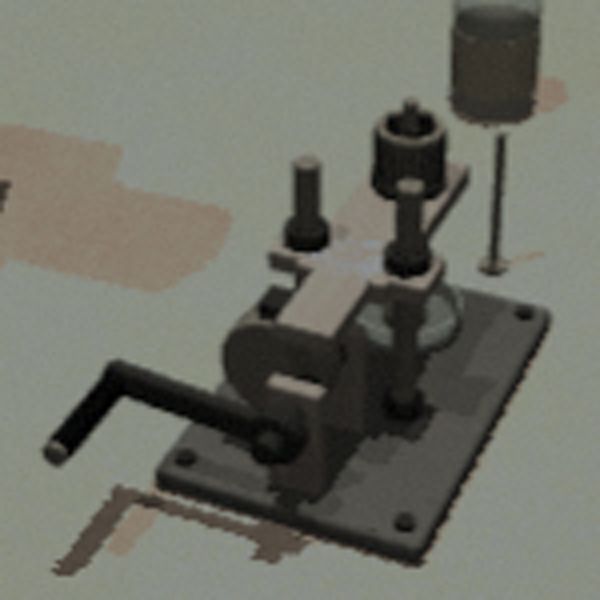

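View pics/sd0z.png

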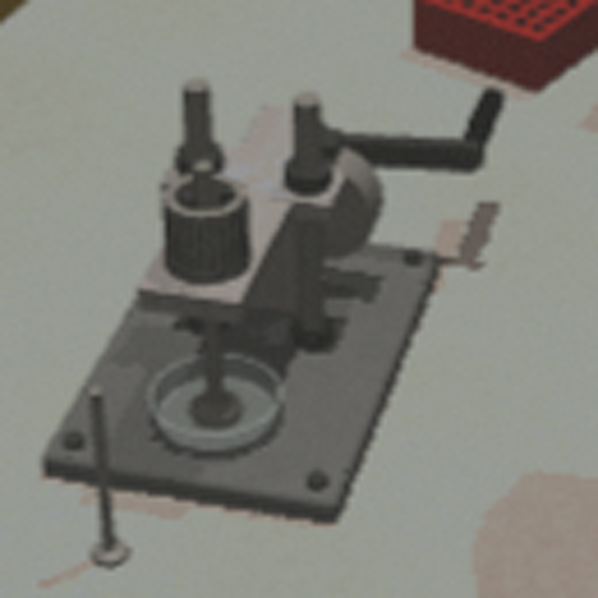

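```bash
python3 - <<'E'
from h import *
S=lambda u,v:ray('scene',250+u/4-.4,140+v/4-.4)
D=lambda u,v:ray('side',230+u/4.6-.4,150+v/4.6-.4)
P={}
for k,s,d in [('col-',(307,161),(308,99)),('col+',(411,186),(197,86)),('slv',(411,125),(205,194)),('hfree',(57,457),(494,97)),('harm',(118,370),(472,155))]:
    P[k],e=tri([S(*s),D(*d)]);print(k,P[k].round(1),np.round(e,1))
    for n,r,z in(('s',S(*s),dict(c=181,s=165).get(k[0],90)),('d',D(*d),dict(c=181,s=165).get(k[0],90))):
        c,dd=r; print('  ',n,(c+dd*(z-c[2])/dd[2]).round(1))
x=P['col+']-P['col-'];print('yaw x',np.degrees(np.arctan2(x[1],x[0])),np.linalg.norm(x))
m=(P['col+']+P['col-'])/2;y=P['slv']-m;print('yaw y',np.degrees(np.arctan2(-y[0],y[1])),y)
y=P['harm']-P['hfree'];print(np.degrees(np.arctan2(-y[0],y[1])),y)
# bystanders approx
print(bot.get_obs()['time'])
print('bottle',plane('side',250,350,0),'rack',plane('side',340,155,45),'tip',plane('side',383,157,70), 'small rod',plane('side',253,270,0))
E
```

```text
col- [563.2  -6.3 180.5] [0.7 0.7]
   s [564.4  -6.8 181. ]
   d [562.3  -6.  181. ]
col+ [626.9   3.  179.7] [0.7 0.7]
   s [628.5   1.5 181. ]
   d [625.1   4.7 181. ]
slv [582.7  82.1 166.4] [0.4 0.4]
   s [581.9  84.4 165. ]
   d [583.4  80.1 165. ]
hfree [ 526.  -203.1   82.7] [1.3 1.3]
   s [ 533.2 -209.    90. ]
   d [ 520.9 -192.5   90. ]
harm [ 511.5 -128.    86.4] [0.6 0.6]
   s [ 515.1 -131.4   90. ]
   d [ 509. -123.   90.]
yaw x 8.370661607324058 64.3217546815688
yaw y 8.377753190138812 [-12.33831917  83.78001809 -13.70420961]
10.964986125304215 [-14.54987931  75.09762918   3.7090687 ]
0.15
bottle [483.73881742 406.00495447   0.        ] rack [ 572.83486976 -361.20342583   45.        ] tip [ 430.11088779 -356.82155779   70.        ] small rod [594.53301347 190.26629416   0.        ]
```

```bash
python3 -m jog '{"xyz":[[0.7,1,0.1],[0.7,1,0.1],[0.7,1,0.1],[0.7,1,0.1],[0.7,1,0.1],[0.7,1,0.1],[0.7,1,0.1],[0.7,1,0.1],[0.7,1,0.1],[0.7,1,0.1]],"angular":[[0,0,0.67],[0,0,0.67],[0,0,0.67],[0,0,0.67],[0,0,0.67],[0,0,0.67],[0,0,0.67],[0,0,0.67],[0,0,0.67],[0,0,0.67]]}' -1
```

```text
time: 1.15
tool_pos: [319.1, -286.5, 243.6]
tcp_rot: [-3.14, 0.007, -0.502]
contact_force: [-0.7, -0.3, 0.5]
grip_width: 91.9
```

```bash
python3 -m jog '{"xyz":[[0.7,1,0],[0.7,1,0],[0.7,1,0],[0.7,1,0],[0.7,1,0],[0.7,1,0],[0.7,1,0],[0.7,1,0],[0.7,1,0],[0.7,1,0]],"angular":[[0,0,0.67],[0,0,0.67],[0,0,0.67],[0,0,0.67],[0,0,0.67],[0,0,0.67],[0,0,0.67],[0,0,0.67],[0,0,0.67],[0,0,0.67]]}'
```

```text
time: 2.15
tool_pos: [462.9, -76.4, 242.5]
tcp_rot: [-3.139, 0.01, 0.229]
contact_force: [0.6, -0.3, -0.1]
grip_width: 91.8
```

```bash
python3 -m jog '{"xyz":[[0.7,0.95,0],[0.7,0.95,0],[0.7,0.95,0],[0.7,0.95,0],[0.7,0.95,0],[0.7,0.95,0],[0.7,0.95,0],[0.6,0.8,0],[0.2,0.2,0],[0,0,0]],"angular":[[0,0,0.67],[0,0,0.67],[0,0,0.67],[0,0,0.67],[0,0,0.67],[0,0,0.67],[0,0,0.67],[0,0,0.67],[0,0,0],[0,0,0]]}'; python3 - <<'E'
from h import *
p=camera_params('wrist');cv2.imwrite('pics/w1.png',capture('wrist')[:,:,::-1])
print(p)
E
```

```text
time: 3.15
tool_pos: [580.2, 86.2, 238.7]
tcp_rot: [-3.134, 0.015, 0.818]
contact_force: [0.2, -0.1, 0.1]
grip_width: 91.5
{'fx': 305.832703765572, 'fy': 305.832703765572, 'cx': 315.6232151201122, 'cy': 197.38803273167682, 'k1': 0.006297357619440796, 'rvec': array([-2.61969426, -1.13888617, -0.15257866]), 'tvec': array([-454.82235757, -389.93831279,  301.68867248])}
```

View pics/w1.png

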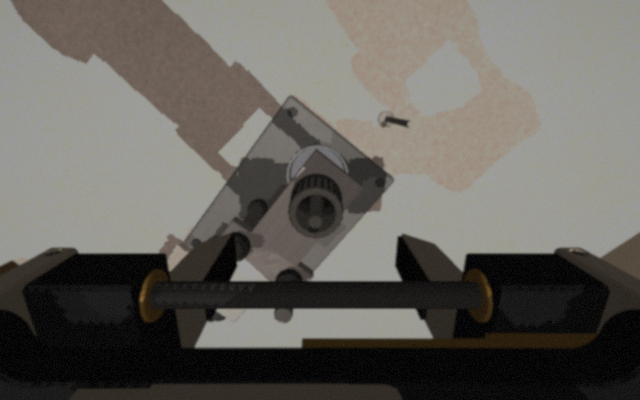

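```bash
python3 - <<'E'
from h import *
P=cv2.imread('pics/w1.png')
cv2.imwrite('pics/w1z.png',cv2.resize(P[140:330,220:420],(800,760),interpolation=cv2.INTER_CUBIC)[:600])
p={'fx': 305.832703765572, 'fy': 305.832703765572, 'cx': 315.6232151201122, 'cy': 197.38803273167682, 'k1': 0.006297357619440796, 'rvec': np.array([-2.61969426, -1.13888617, -0.15257866]), 'tvec': np.array([-454.82235757, -389.93831279,  301.68867248])}
print(plane('wrist',316,212,165,p),proj('wrist',[[582.7,82.4,165],[582.7,82.4,184]],p))
E
```

```text
[580.94980183  82.75391757 165.        ] [[317.16238006 213.77830978]
 [316.9129109  222.59461068]]
```

View pics/w1z.png

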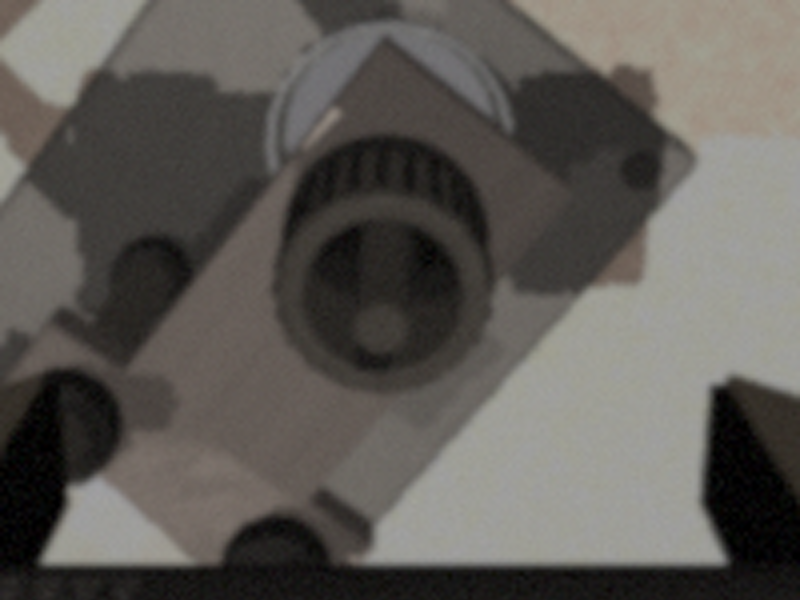

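```bash
python3 -m jog '{"xyz":[[0.1,-0.2,0],[0.05,0,-1],[0,0,-1],[0,0,-1],[0,0,-0.5],[0,0,0]],"angular":[[0.055,-0.15,0],[0,0,0],[0,0,0],[0,0,0],[0,0,0],[0,0,0]]}'
```

```text
time: 3.8
tool_pos: [581.5, 75.2, 168.8]
tcp_rot: [3.137, -0.004, 0.806]
contact_force: [0.1, -1.1, -0.0]
grip_width: 91.9
```

```bash
python3 -m jog '{"xyz":[[0.05,0.35,0],[0,0,0]],"angular":[[0,0.05,0],[0,0,0]]}'
```

```text
time: 4.0
tool_pos: [583.0, 81.7, 170.5]
tcp_rot: [3.139, -0.002, 0.804]
contact_force: [0.5, -0.3, 0.3]
grip_width: 91.9
```

```bash
python3 -m jog '{"xyz":[[0,0.05,-0.8],[0,0,-0.8],[0,0,-0.3],[0,0,0]],"angular":[[0,0,0],[0,0,0],[0,0,0],[0,0,0]]}'; python3 - <<'E'
from h import *
for n in ['scene','side','wrist']: cv2.imwrite(f'pics/{n}2.png',capture(n)[:,:,::-1])
a=cv2.imread('pics/scene2.png')[120:270,270:420];b=cv2.imread('pics/side2.png')[120:270,210:360]
cv2.imwrite('pics/z2.png',cv2.resize(np.hstack([a,b]),(800,400),interpolation=cv2.INTER_CUBIC))
E
```

```text
time: 4.4
tool_pos: [585.7, 83.5, 135.9]
tcp_rot: [3.133, -0.008, 0.805]
contact_force: [0.0, 1.3, -0.2]
grip_width: 91.9
```

View pics/z2.png

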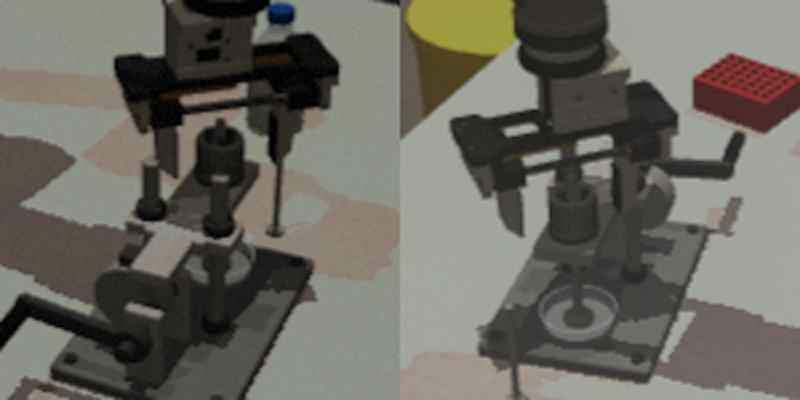

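View pics/wrist2.png

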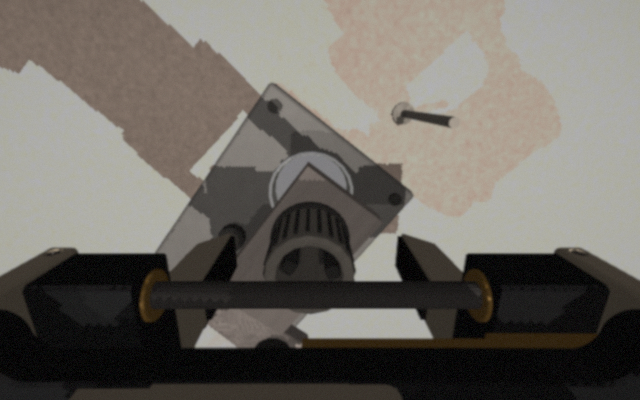

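```bash
python3 -m jog '{"xyz":[[-0.18,-0.05,-0.2],[0,0,0]],"angular":[[0,0.11,0],[0,0,0]]}'
```

```text
time: 4.75
tool_pos: [582.9, 82.4, 133.8]
tcp_rot: [3.139, -0.002, 0.805]
contact_force: [0.0, -0.6, -0.3]
grip_width: 92.2
```

Centred; close.

```bash
python3 -m jog '{"xyz":[[0,0,0],[0,0,0],[0,0,0],[0,0,0],[0,0,0],[0,0,0],[0,0,0],[0,0,0]],"angular":[[0,0,0],[0,0,0],[0,0,0],[0,0,0],[0,0,0],[0,0,0],[0,0,0],[0,0,0]]}' 1; python3 -c "
from h import *
print(bot.get_obs()['moment'])"
```

```text
time: 5.55
tool_pos: [582.9, 81.9, 134.5]
tcp_rot: [3.139, -0.002, 0.805]
contact_force: [0.1, 0.0, 0.3]
grip_width: 43.3
[ 0.19782037 -0.18336292 -0.13308964]
```

```bash
python3 -m jog '{"xyz":[[0,0,0],[0,0,0],[0,0,0],[0,0,0],[0,0,0],[0,0,0],[0,0,0],[0,0,0],[0,0,0]],"angular":[[0,0,-0.8],[0,0,-0.8],[0,0,-0.8],[0,0,-0.8],[0,0,-0.8],[0,0,-0.8],[0,0,-0.8],[0,0,-0.8],[0,0,0]]}'; python3 -c "
from h import *
print(bot.get_obs()['moment'])"
```

```text
time: 6.45
tool_pos: [582.3, 81.6, 134.4]
tcp_rot: [3.138, -0.0, 0.11]
contact_force: [-0.6, 0.4, -0.3]
grip_width: 43.6
[-0.06805072 -0.14432156 -0.17692583]
```

```bash
for i in 1; do python3 -m jog '{"xyz":[[0,0,0],[0,0,0],[0,0,0]],"angular":[[0,0,-0.8],[0,0,-0.8],[0,0,-0.8]]}'; done; python3 -c "
from h import *
o=bot.get_obs();print(o['moment'],o['tau'])"
```

```text
time: 6.75
tool_pos: [582.0, 81.6, 134.5]
tcp_rot: [3.138, -0.0, -0.141]
contact_force: [-0.6, -0.4, 1.3]
grip_width: 43.5
[-0.04997997 -0.02379521  0.18910627] [  0.09447864 -50.7572794  -22.92987227   0.30782009  -0.21493311
  -0.96284229]
```

```bash
python3 -m jog '{"xyz":[[0,0,0],[0,0,0]],"angular":[[0,0,-0.8],[0,0,-0.5]]}'; python3 -c "
from h import *
o=bot.get_obs();print(o['moment'],o['tau'])"
```

```text
time: 6.95
tool_pos: [581.9, 81.5, 134.5]
tcp_rot: [3.138, -0.0, -0.277]
contact_force: [-1.2, 0.2, 0.7]
grip_width: 43.3
[-0.15766057 -0.12646962  0.28566127] [ -0.0568468  -50.87896943 -22.9107213    0.37940981  -0.14601161
  -0.10534419]
```

```bash
python3 -m jog '{"xyz":[[0,0,0],[0,0,0],[0,0,0]],"angular":[[0,0,-0.5],[0,0,-0.5],[0,0,0]]}'; python3 -c "
from h import *
o=bot.get_obs();print(o['moment'],o['tau'][5])"
```

```text
time: 7.25
tool_pos: [581.8, 81.6, 134.5]
tcp_rot: [3.137, -0.0, -0.377]
contact_force: [-0.2, -0.7, -0.0]
grip_width: 43.2
[-0.18048673 -0.11338483  0.21170286] 0.6920588202774525
```

```bash
python3 -m jog '{"xyz":[[0,0,0],[0,0,0]],"angular":[[0,0,-0.8],[0,0,0]]}'; python3 -c "
from h import *
o=bot.get_obs();print(o['moment'],o['tau'][5])"
```

```text
time: 7.45
tool_pos: [581.7, 81.6, 134.5]
tcp_rot: [3.137, -0.0, -0.456]
contact_force: [-1.0, -1.3, 1.0]
grip_width: 43.2
[-0.1150115  -0.03527516  0.24325222] 1.0484892502427101
```

```bash
python3 -m jog '{"xyz":[[0,0,0],[0,0,0]],"angular":[[0,0,-0.8],[0,0,0]]}'; python3 -c "
from h import *
o=bot.get_obs();print(o['moment'],o['tau'][5])"
```

```text
time: 7.65
tool_pos: [581.8, 81.9, 134.6]
tcp_rot: [3.137, -0.0, -0.532]
contact_force: [-0.5, -0.5, -0.0]
grip_width: 42.8
[-0.16561663  0.04013676  0.25036341] 1.0424143821001053
```

```bash
python3 -m jog '{"xyz":[[0,0,0],[0,0,0]],"angular":[[0,0,-0.8],[0,0,0]]}'; python3 - <<'E'
from h import *
o=bot.get_obs();print(o['moment'],o['tau'][5])
cv2.imwrite('pics/w3.png',cv2.resize(capture('wrist')[190:320,220:420],(800,520),interpolation=cv2.INTER_CUBIC)[:,:,::-1])
E
```

```text
time: 7.85
tool_pos: [581.8, 82.0, 134.7]
tcp_rot: [3.137, -0.001, -0.607]
contact_force: [0.0, -0.6, 1.0]
grip_width: 42.7
[-0.161997    0.05338112  0.44698065] 1.3398504629731178
```

View pics/w3.png

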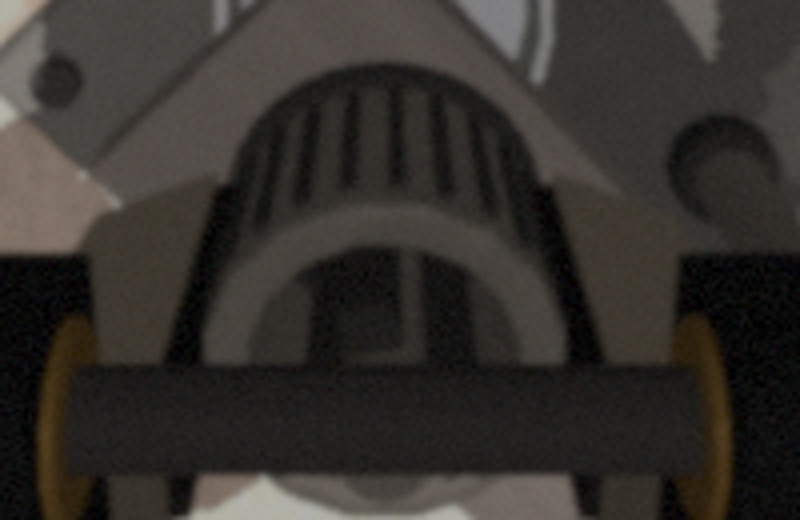

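```bash
python3 -m jog '{"xyz":[[0,0,0],[0,0,0]],"angular":[[0,0,-0.8],[0,0,0]]}'; python3 - <<'E'
from h import *
o=bot.get_obs();print(o['moment'],o['tau'][5])
E
```

```text
time: 8.1
tool_pos: [581.8, 82.1, 134.7]
tcp_rot: [3.137, -0.001, -0.681]
contact_force: [-0.5, -1.8, 0.5]
grip_width: 43.5
[-0.1854187   0.07252091  0.71252747] 1.5355375036597252
```

```bash
python3 -m jog '{"xyz":[[0,0,0],[0,0,0]],"angular":[[0,0,-0.8],[0,0,0]]}'; python3 - <<'E'
from h import *
o=bot.get_obs();print(o['moment'],o['tau'][5])
cv2.imwrite('pics/w4.png',cv2.resize(capture('wrist')[190:320,220:420],(800,520),interpolation=cv2.INTER_CUBIC)[:,:,::-1])
E
```

```text
time: 8.3
tool_pos: [581.8, 82.2, 134.8]
tcp_rot: [3.137, -0.001, -0.756]
contact_force: [-1.2, -0.9, 1.5]
grip_width: 43.4
[-0.03982279  0.08430848  0.49829562] 1.34313203394413
```

View pics/w4.png

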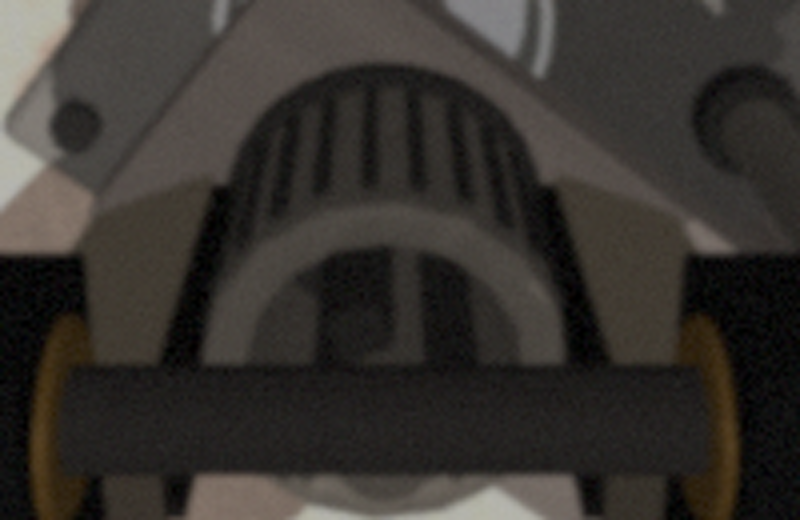

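```bash
python3 -m jog '{"xyz":[[0,0,0],[0,0,0],[0,0,0],[0,0,0],[0,0,0]],"angular":[[0,0,0],[0,0,0],[0,0,0],[0,0,0],[0,0,0]]}' -1;  python3 -m jog '{"xyz":[[0,0,0.8],[0,0,0.9],[0,0,0.9],[0,0,0.9],[0,0,0.8],[0,0,0]],"angular":[[0,0,0],[0,0,0],[0,0,0],[0,0,0],[0,0,0],[0,0,0]]}'
python3 - <<'E'
from h import *
cv2.imwrite('pics/w5.png',cv2.resize(capture('wrist')[160:280,240:400],(800,600),interpolation=cv2.INTER_CUBIC)[:,:,::-1])
E
```

```text
time: 8.85
tool_pos: [582.2, 82.2, 134.6]
tcp_rot: [3.138, -0.0, -0.75]
contact_force: [-0.8, -0.3, 0.5]
grip_width: 79.2
time: 9.45
tool_pos: [581.4, 82.2, 222.7]
tcp_rot: [3.137, 0.001, -0.749]
contact_force: [0.2, -0.1, -0.3]
grip_width: 91.5
```

View pics/w5.png

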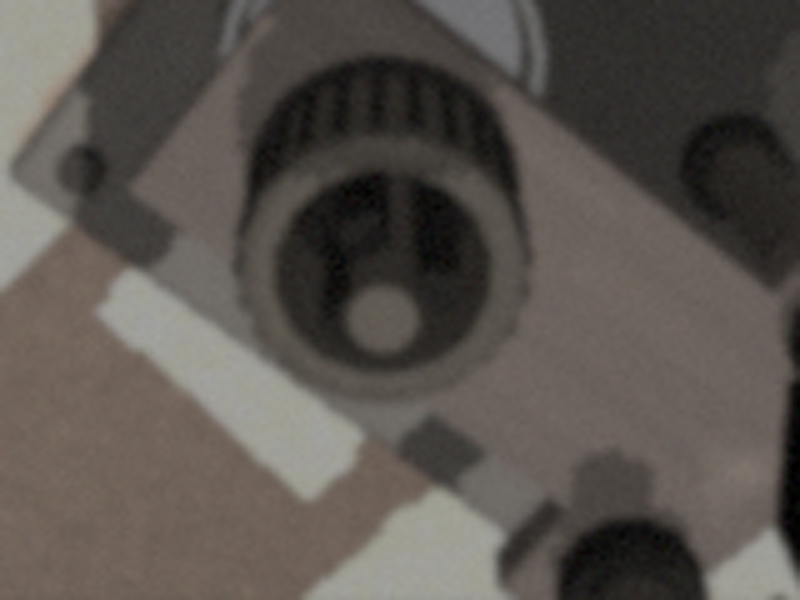

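```bash
python3 - <<'E'
import cv2,numpy as np
def f(p,sl,g=None):
    a=cv2.imread(p)[sl].astype(float); a=np.clip((a-15)*4,0,255).astype(np.uint8); return cv2.resize(a,(400,400),interpolation=cv2.INTER_CUBIC)
a=f('pics/w1.png',np.s_[180:245,283:348]); b=f('pics/w5.png',np.s_[100:430,215:545])
cv2.imwrite('pics/j.png',np.hstack([a,b]))
E
```

```text
(no output)
```

View pics/j.png

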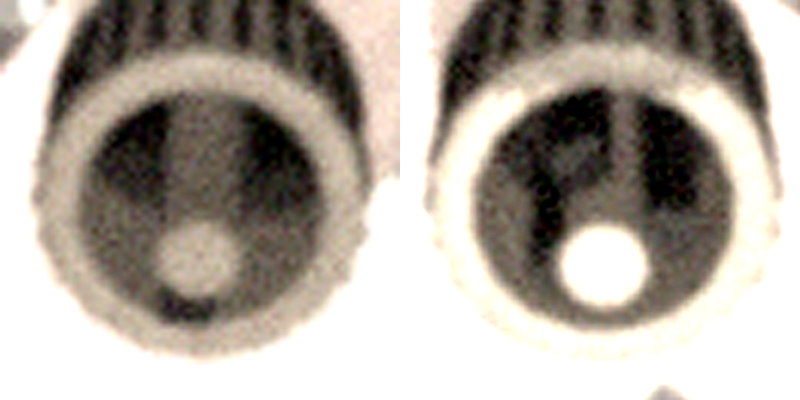

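```bash
python3 -m jog '{"xyz":[[-0.25,-0.98,0],[-0.25,-0.98,0],[-0.25,-0.98,0],[-0.25,-0.98,0],[-0.25,-0.98,0],[-0.25,-0.98,0],[-0.25,-0.98,0],[-0.25,-0.98,0],[-0.25,-0.98,0],[-0.25,-0.98,0]],"angular":[[0,0,0.7],[0,0,0.7],[0,0,0.7],[0,0,0.7],[0,0,0.7],[0,0,0.7],[0,0,0.7],[0,0,0.7],[0,0,0.7],[0,0,0.7]]}'
```

```text
time: 10.5
tool_pos: [523.3, -117.3, 207.5]
tcp_rot: [3.135, 0.022, 0.019]
contact_force: [-0.5, -0.6, -0.2]
grip_width: 91.7
```

```bash
python3 -m jog '{"xyz":[[-0.1,-0.9,0],[-0.1,-0.9,0],[0,-0.6,0],[0,0,0],[0,0,0]],"angular":[[0.06,-0.2,0.6],[0,0,0.6],[0,0,0],[0,0,0],[0,0,0]]}'; python3 - <<'E'
from h import *
o=bot.get_obs();print(o['tool_pos'],o['tcp_rot'])
p=camera_params('wrist');cv2.imwrite('pics/w6.png',capture('wrist')[:,:,::-1])
print(proj('wrist',[[518.5,-167.5,84],[513.9,-136.9,84],[523,-198,84]],p))
E
```

```text
time: 11.0
tool_pos: [516.2, -168.1, 201.8]
tcp_rot: [-3.138, 0.008, 0.145]
contact_force: [0.7, 0.1, 0.3]
grip_width: 92.0
[ 516.1639158  -168.08151556  201.76649118] [-3.13829158  0.00769846  0.14481346]
[[320.14846403 191.53892546]
 [320.15766822 158.83227199]
 [320.05370437 222.08741544]]
```

View pics/w6.png

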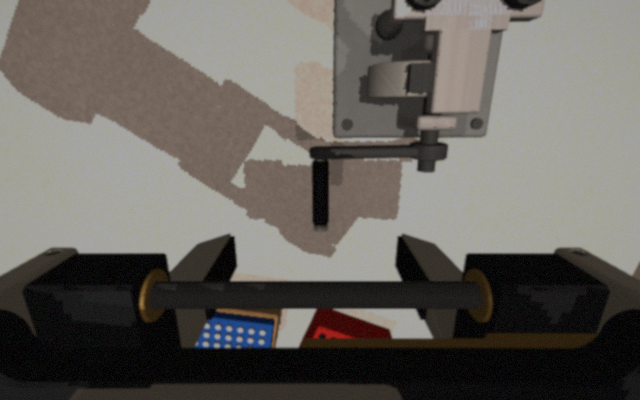

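```bash
python3 -m jog '{"xyz":[[0.1,0,-0.5],[0,0,-0.9],[0,0,-0.9],[0,0,-0.9],[0,0,-0.9],[0,0,-0.4],[0,0,0]],"angular":[[-0.02,-0.08,0],[0,0,0],[0,0,0],[0,0,0],[0,0,0],[0,0,0],[0,0,0]]}'
```

```text
time: 11.75
tool_pos: [520.0, -161.5, 109.4]
tcp_rot: [3.141, -0.003, 0.148]
contact_force: [-0.3, -0.8, -0.1]
grip_width: 91.9
```

```bash
python3 -m jog '{"xyz":[[0,-0.25,-0.6],[0,0,-0.9],[0,0,-0.6],[0,0,0]],"angular":[[0,0.03,0],[0,0,0],[0,0,0],[0,0,0]]}';python3 - <<'E'
from h import *
for n in ['scene','side']: cv2.imwrite(f'pics/{n}7.png',capture(n)[:,:,::-1])
a=cv2.imread('pics/scene7.png')[150:300,220:370];b=cv2.imread('pics/side7.png')[120:270,250:400]
cv2.imwrite('pics/z7.png',cv2.resize(np.hstack([a,b]),(800,400),interpolation=cv2.INTER_CUBIC))
E
```

```text
time: 12.15
tool_pos: [521.9, -167.3, 67.3]
tcp_rot: [3.139, -0.004, 0.148]
contact_force: [-0.3, 0.4, -0.4]
grip_width: 91.8
```

View pics/z7.png

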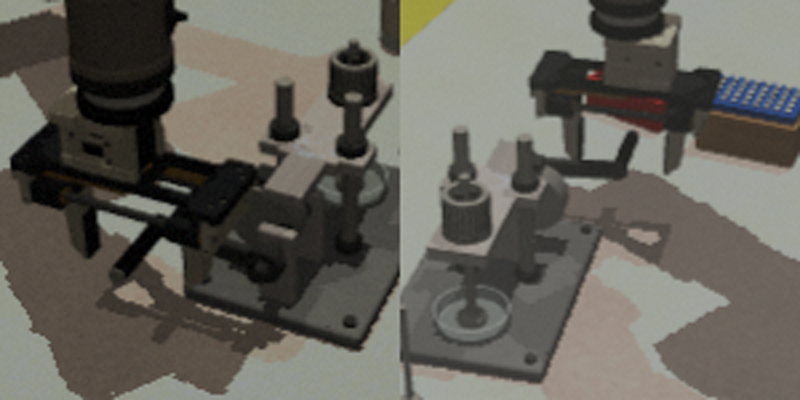

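```bash
python3 -m jog '{"xyz":[[-0.16,0,-0.2],[0,0,0]],"angular":[[0,0.03,0],[0,0,0]]}'; python3 -m jog '{"xyz":[[0,0,0],[0,0,0],[0,0,0],[0,0,0],[0,0,0],[0,0,0],[0,0,0],[0,0,0],[0,0,0],[0,0,0]],"angular":[[0,0,0],[0,0,0],[0,0,0],[0,0,0],[0,0,0],[0,0,0],[0,0,0],[0,0,0],[0,0,0],[0,0,0]]}' 1;
```

```text
time: 12.45
tool_pos: [520.0, -168.0, 65.7]
tcp_rot: [3.137, -0.004, 0.148]
contact_force: [-0.3, -0.8, -0.5]
grip_width: 91.9
time: 13.45
tool_pos: [520.4, -168.4, 67.0]
tcp_rot: [3.136, -0.005, 0.148]
contact_force: [-11.6, -4.0, 0.8]
grip_width: 16.3
```

```bash
python3 -m jog '{"xyz":[[0.04,0.01,0.69],[0.2,0.03,0.67],[0.3,0.04,0.63],[0,0,0]],"angular":[[0,0.03,0],[0,0,0],[0,0,0],[0,0,0]]}'; python3 -c "
from h import *
d=(bot.get_obs()['tool_pos']-[617.3,-153,75]);h=-(d[0]*.9893+d[1]*.1456);z=d[2]+17
print(h,z,np.hypot(h,z),np.arctan2(z,h))"
```

```text
time: 13.85
tool_pos: [530.9, -166.7, 105.5]
tcp_rot: [3.138, -0.0, 0.148]
contact_force: [0.2, -0.0, -1.4]
grip_width: 15.2
87.45791161366563 47.49459154040524 99.52197008406577 0.49749672036639375
```

```bash
python3 - <<'E'
from h import *
for n in ['scene','side']: cv2.imwrite(f'pics/{n}8.png',capture(n)[:,:,::-1])
a=cv2.imread('pics/scene8.png')[150:300,220:370];b=cv2.imread('pics/side8.png')[120:270,250:400]
cv2.imwrite('pics/z8.png',cv2.resize(np.hstack([a,b]),(800,400),interpolation=cv2.INTER_CUBIC))
print(bot.get_obs()['contact_force'],bot.get_obs()['grip_width'])
E
```

```text
[ 0.58550171 -1.34968833 -1.36591803] 14.81332770526035
```

View pics/z8.png

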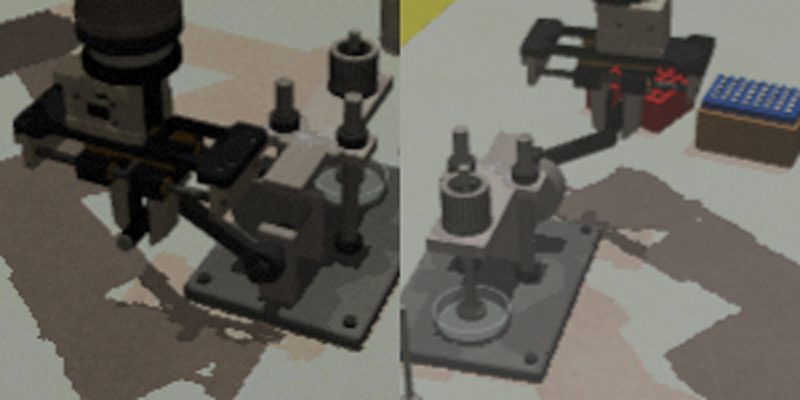

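```bash
python3 - <<'E'
from h import *
ex=np.array([.9893,.1456,0]);ey=np.array([-.1456,.9893,0]);A=np.array([617.3,-153,75])
for t in [0.09,.2,.3,.4,.5]:
    H=A+100*(-np.cos(t)*ex+np.sin(t)*np.array([0,0,1]))
    a=proj('scene',[H-38*ey,H+36*ey]); b=proj('side',[H-38*ey,H+36*ey])
    print(t,((a-[220,150])*2.667).round(),((b-[250,120])*2.667+[400,0]).round())
E
python3 - <<'E'
import cv2,numpy as np
a=cv2.imread('pics/scene8.png')[190:260,245:315];b=cv2.imread('pics/side8.png')[135:205,295:365]
cv2.imwrite('pics/z8b.png',np.clip(cv2.resize(np.hstack([a,b]),(800,400),interpolation=cv2.INTER_CUBIC)*1.8,0,255))
E
```

```text
0.09 [[112. 276.]
 [156. 224.]] [[633. 134.]
 [618. 169.]]
0.2 [[113. 266.]
 [157. 215.]] [[632. 125.]
 [617. 160.]]
0.3 [[114. 258.]
 [159. 206.]] [[630. 117.]
 [615. 151.]]
0.4 [[117. 250.]
 [162. 199.]] [[627. 109.]
 [612. 143.]]
0.5 [[121. 243.]
 [166. 191.]] [[623. 101.]
 [608. 135.]][ WARN:0@0.063] global loadsave.cpp:1063 imwrite_ Unsupported depth image for selected encoder is fallbacked to CV_8U.
```

View pics/z8b.png

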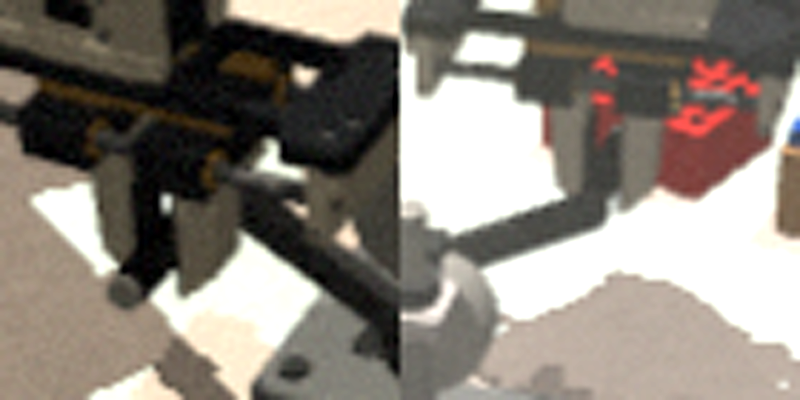

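```bash
python3 -m jog '{"xyz":[[0.38,0.05,0.59],[0.45,0.07,0.53],[0.52,0.08,0.46],[0,0,0]],"angular":[[0,0,0],[0,0,0],[0,0,0],[0,0,0]]}'; python3 -c "
from h import *
d=(bot.get_obs()['tool_pos']-[617.3,-153,75]);h=-(d[0]*.9893+d[1]*.1456);z=d[2]+17
print(h,z,np.hypot(h,z),np.arctan2(z,h))"
```

```text
time: 14.35
tool_pos: [550.1, -163.7, 131.2]
tcp_rot: [-3.141, 0.019, 0.148]
contact_force: [-0.7, -0.5, -1.3]
grip_width: 15.2
67.98906793640373 73.21484213821984 99.91459587160112 0.8223899884840585
```

```bash
python3 -m jog '{"xyz":[[0.58,0.08,0.47],[0.64,0.09,0.37],[0.69,0.1,0.27],[0,0,0]],"angular":[[0,-0.18,0],[0,0,0],[0,0,0],[0,0,0]]}'; python3 -c "
from h import *
d=(bot.get_obs()['tool_pos']-[617.3,-153,75]);h=-(d[0]*.9893+d[1]*.1456);z=d[2]+17
print(h,z,np.hypot(h,z),np.arctan2(z,h))"
```

```text
time: 14.75
tool_pos: [579.5, -159.2, 150.4]
tcp_rot: [-3.14, 0.021, 0.148]
contact_force: [-2.7, 0.2, 1.3]
grip_width: 15.2
38.29777755119089 92.38558784598953 100.00908262257758 1.177816280988928
```

```bash
python3 -m jog '{"xyz":[[0.66,0.1,0.22],[0.66,0.1,0.12],[0.6,0.09,0.05],[0,0,0]],"angular":[[0,-0.2,0],[0,0,0],[0,0,0],[0,0,0]]}'; python3 -c "
from h import *
d=(bot.get_obs()['tool_pos']-[617.3,-153,75]);h=-(d[0]*.9893+d[1]*.1456);z=d[2]+17
print(h,z,np.hypot(h,z),np.arctan2(z,h))"
```

```text
time: 15.15
tool_pos: [611.9, -154.3, 157.9]
tcp_rot: [-3.141, 0.012, 0.147]
contact_force: [-3.2, -0.3, 4.6]
grip_width: 15.3
5.501590657919121 99.94213434691429 100.09344492814685 1.5158040685271255
```

```bash
python3 -m jog '{"xyz":[[0.27,0.04,0],[0,0,0],[0,0,0]],"angular":[[0,-0.1,0],[0,0,0],[0,0,0]]}'; python3 - <<'E'
from h import *
d=(bot.get_obs()['tool_pos']-[617.3,-153,75]);h=-(d[0]*.9893+d[1]*.1456);z=d[2]+17
print(h,z,np.hypot(h,z),np.arctan2(z,h))
for n in ['scene','side']: cv2.imwrite(f'pics/{n}9.png',capture(n)[:,:,::-1])
a=cv2.imread('pics/scene9.png')[130:280,260:410];b=cv2.imread('pics/side9.png')[120:270,230:380]
cv2.imwrite('pics/z9.png',np.clip(cv2.resize(np.hstack([a,b]),(800,400),interpolation=cv2.INTER_CUBIC)*1.5,0,255).astype(np.uint8))
E
```

```text
time: 15.45
tool_pos: [615.2, -153.8, 158.1]
tcp_rot: [3.141, 0.005, 0.147]
contact_force: [-3.9, -0.6, 4.5]
grip_width: 15.0
2.2455064796742272 100.07852265028569 100.10371119600914 1.5483626446338707
```

View pics/z9.png

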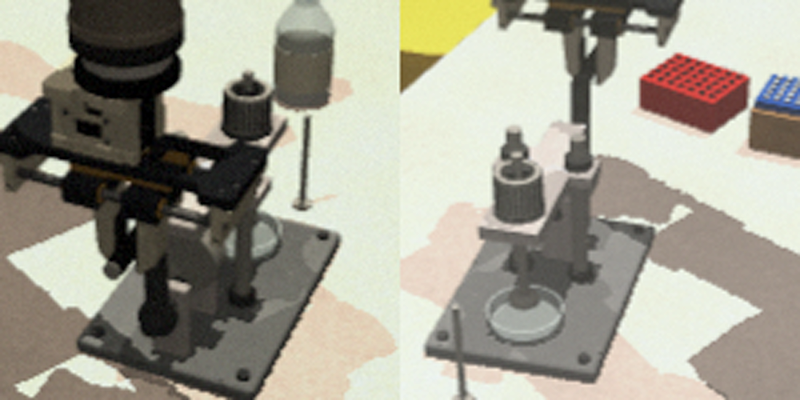

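```bash
python3 - <<'E'
from h import *
for z in [20,45,165,184,190,209]: print(z,proj('side',[[582.5,82.4,z]]).round(1))
a=cv2.imread('pics/side0.png')[170:255,245:305];b=cv2.imread('pics/side9.png')[160:245,245:305]
cv2.imwrite('pics/z10.png',np.clip(cv2.resize(np.hstack([a,b]),None,fx=6,fy=6,interpolation=cv2.INTER_CUBIC).astype(int)*16//10,0,255).astype(np.uint8))
E
```

```text
20 [[276.7 239.4]]
45 [[276.2 231.7]]
165 [[274.1 192.3]]
184 [[273.7 185.7]]
190 [[273.6 183.6]]
209 [[273.2 176.8]]
```

View pics/z10.png

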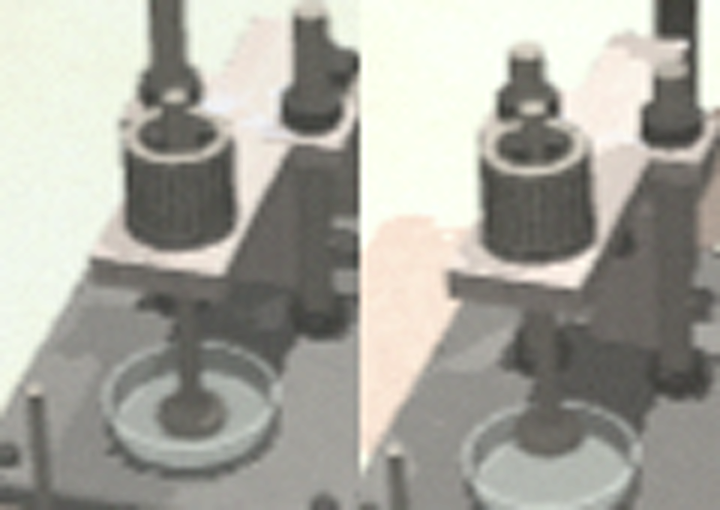

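```bash
python3 -m jog '{"xyz":[[0.08,0,0],[0,0,0],[0,0,0],[0,0,0],[0,0,0],[0,0,0],[0,0,0],[0,0,0],[0,0,0],[0,0,0]],"angular":[[0,0,0],[0,0,0],[0,0,0],[0,0,0],[0,0,0],[0,0,0],[0,0,0],[0,0,0],[0,0,0],[0,0,0]]}'; python3 - <<'E'
from h import *
for n in ['side','wrist']: cv2.imwrite(f'pics/{n}11.png',capture(n)[:,:,::-1])
b=cv2.imread('pics/side11.png')[100:245,245:345]
cv2.imwrite('pics/z11.png',np.clip(cv2.resize(b,None,fx=4,fy=4,interpolation=cv2.INTER_CUBIC).astype(int)*16//10,0,255).astype(np.uint8))
E
```

```text
time: 16.55
tool_pos: [614.8, -153.9, 158.1]
tcp_rot: [-3.141, 0.008, 0.147]
contact_force: [-3.4, -0.7, 5.0]
grip_width: 15.3
```

View pics/z11.png

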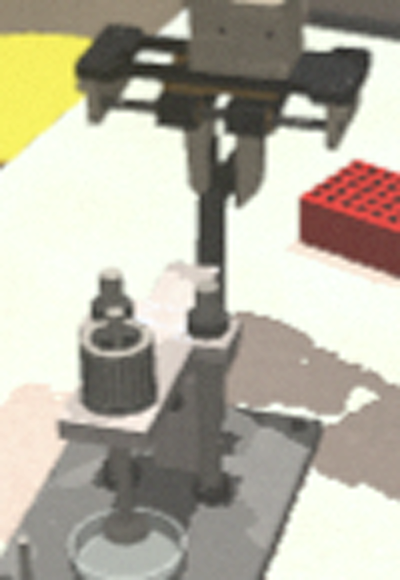

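View pics/wrist11.png

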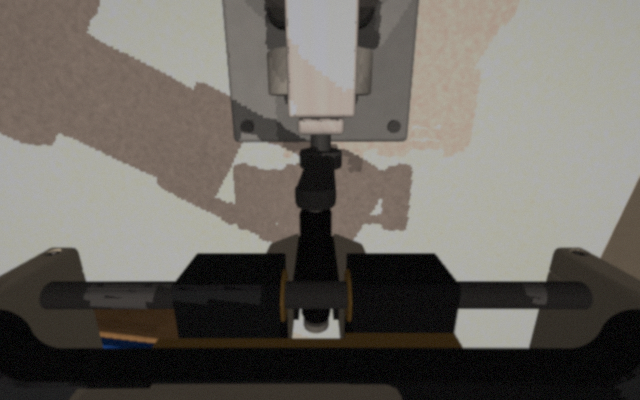

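The picture shows the lever upright, with the handle (316,250) pinched between the fingers. The rod foot is clear above the dish floor, and the hold stayed steady for 1 s. I'm handing it in.

```bash
python3 -c "
from plant import bot
print(bot.get_obs()['time']);print(bot.close_job())"
```

```text
16.65
the job is handed in; nothing more can be done
None
```

I tightened the chuck with the lever down, raised the lever to upright, and handed the job in at 16.65 s while still gripping the handle. It reports no verdict, so the result rests on my own checks.

- **Chuck:** I gripped the sleeve and turned the gripper 1.56 rad clockwise. The pads slipped on the sleeve near the end, as the torque reached about 0.5–0.7 N m, so the sleeve was at its stop or tightened as far as this grip allows. I did not measure the sleeve's final angle. The picture of the jaws was too dark to confirm the contact.
- **Lever:** I pinched the handle and followed its arc. The last reading from the tool position gives a lever angle of about 1.55 rad. It held still over a 1 s wait, with the grip width steady at about 15 mm and about 6 N on the tool.
- **Grip width:** It read about 15 mm against the handle's 16 mm diameter. The pictures showed no slipping.
- **Rod:** In the side camera the rod rose with the sleeve by about 22–25 mm, with no visible slip. That puts its foot at about 42–45 mm above the table, above the 36 mm needed. The jaw forces could not be read directly.
- **Bottle, tube rack and tip box:** I saw no contact with any of them; I did not measure their positions again at the end.

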